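# Find the perished anvil pad with the pin gauge

## Task

One of the two black rubber anvil pads has perished and gone soft. Take the orange hand gauge from its grey stand, hold it upright and push its sprung pin into the middle of the pad on the blue-cup station, until the mouth of the steel nose lies within the red band on the pin (never far past the band); keep it there for a good second to read how far the pin sinks, then do the same on the yellow-cup station. Leave the gauge standing upright, fully down and let go, in the coloured cup of the station whose pad is softer, and do not disturb the mallet head, bushing and clips.

Things in the scene. Friction and masses are not known exactly. Their poses are not given: they have to be found in the camera images.
- gauge_grip (a point): Centre of the orange grip barrel of the loose hand gauge, which starts upright in the grey stand; z points up along the gauge. Barrel: round, 26 mm in diameter, from 28 mm below this point to 26 mm above it; on top a black cap 30 mm in diameter, 6 mm tall.
- gauge_collar (a point): On the gauge's axis, at the underside of the collar, 36 mm below gauge_grip. The collar rests on a cup's rim when the gauge stands in it. z points up along the gauge.
- gauge_tip (a point): Lower end of the gauge's pin, on the axis, 84 mm below gauge_grip when the pin is fully out; moves up with the pin.
- gauge: The whole gauge with its pin, about 270 g; origin at gauge_collar, z up along the gauge. Below the barrel: steel collar, 50 mm in diameter, 8 mm thick (28 to 36 mm below gauge_grip); tapering steel nose, 25 to 16 mm in diameter, ending 64 mm below gauge_grip; then the round-ended brass pin, 8 mm in diameter, 20 mm long when fully out.
- gauge_pin (a joint): How far the sprung pin is pushed into the nose, m: 0 = fully out, 0.014 = bottomed. Spring: 0.75 N to start, then 1.5 N per mm. The 3 mm wide red band on the pin is at the nose's mouth from 4.5 mm (7.5 N) to 7.5 mm (12 N) of stroke; middle of the band 6 mm (9.75 N).
- blue_seat (a point): Middle of the top face of the pad on the blue-cup station (42 mm above the table top). The station is a fixed dark steel plate 170 x 76 x 8 mm with pad and cup 90 mm apart centre to centre. z up.
- blue_cup (a point): Centre of the mouth of the blue cup, level with its rim, 66 mm above the table top. Inner diameter 35 mm, outer 54 mm, 54 mm deep. It takes the gauge's nose and pin with the collar resting on the rim. z up.
- yellow_seat (a point): The same as blue_seat, on the yellow-cup station.
- yellow_cup (a point): The same as blue_cup, for the yellow cup.
- pad_p_top (a point): Middle of the top face of one of the two rubber pads; which station it lies on changes. The pads look alike, but one is soft: under the same load its core sinks four to five times as far as the firm one's (about 10 mm against 2 mm at 9.75 N).
- pad_q_top (a point): The same, for the other pad.
- pad_p: The pad of pad_p_top, origin at the centre of its underside, 34 mm below that point. A fixed, stiff black rubber ring, 64 mm in diameter, 32 mm tall, with a springy rubber core 41 mm in diameter that stands 2 mm higher than the ring. Pushed, the core sinks straight down by up to 13 mm and springs back.
- pad_q: The pad of pad_q_top; origin at the centre of its underside, 34 mm below pad_q_top.
- home_stand: Fixed grey stand where the gauge starts: base disc 72 mm in diameter, 8 mm thick, and a grey cup like the coloured ones, rim 66 mm above the table top. Origin at the centre of its underside.
- mallet_mid (a point): Centre of the loose copper mallet head, a cylinder 38 mm in diameter and 70 mm long lying along its x. Leave alone.
- bushing_mid (a point): Centre of the loose white nylon bushing, 32 mm in diameter, 26 mm tall. Leave alone.
- clip_a_mid (a point): Centre of a loose steel pad clip, 50 x 18 x 16 mm, long along x. Leave alone.
- clip_b_mid (a point): Centre of the other loose steel pad clip, same size. Leave alone.
- pad_p_core (a joint): How far the core of pad_p is sunk, m: 0 = not pressed, grows downwards, at most 0.0135. Left alone it reads close to 0 (a perished core sags by 0.15 mm, too little to see).
- pad_q_core (a joint): How far the core of pad_q is sunk, m: 0 = not pressed, grows downwards, at most 0.0135. Left alone it reads close to 0 (a perished core sags by 0.15 mm, too little to see).
Mind the look-alikes: they are no part of the job. There is more than one size of the gauge; the job needs the smaller.

How it is judged:
By the outcome, as a careful person would: the job done as asked, in the order asked, and still so for the second after the job is handed in, with the robot touching nothing.
It also fails if it takes over 64 s, if anything falls off the work surface, if the arm or the gripper's body presses on something with over 40 N, if the wrist force passes 120 N, or if a joint passes its speed limit or range.

## Robot

A 6-joint arm with a two-finger parallel gripper is mounted at the origin on the work surface. World frame = base frame: x ahead of the robot, y to its left, z up, the work surface at z = 0. Lengths are in m, angles in degrees, forces in N, time in s.
With the tool pointing down it reaches from about 0.4 to 0.825 m from the base axis. Payload 7 kg.
Tool frame: the origin (TCP) lies at the very end of the fingers, on their centre line; the grasp point (between the pads) lies 19 mm behind it; z points along the fingers, y is the line along which they close (so a half turn about z gives the same grasp; the last joint's range is limited). The gripper opens to 85 mm and grips with 20 to 120 N. Pads are 22 mm wide; open, the fingers measure 114 mm over their backs; the gripper's body (76 mm by 85 mm) begins 54 mm behind the grasp point. The pads swing forward as they close: fully open they stand 13 mm farther back than shut.
Start: joints at [81.939, 20.546, 0.682, 0, -70.136, -16.507], TCP at [0.281, 0.614, 0.231] pointing down, gripper open.
Joint ranges: [-176.03, 176.03], [-82.01, 121.73], [-58.28, 71.71], [-173.87, 95.51], [-174.79, -0.11], [-173.66, 173.66]. Speed limits (degrees/s): [136.94, 136.94, 172.46, 180, 180, 180].

## Interface

Orientations are given as a 3x3 rotation matrix whose columns are the frame's x, y, z axes.
In Python, from cell import read_state, read_camera, camera_model, job_done gives the robot as it stands.
- The arm moves only by the tool carry_out, never from a script. Its argument "commands" is a list of rows, each a list of 3 entries, a list of its own where there are three numbers: the shift along the tool's x, y, z in units of 50 mm (1.0 is 50 mm), then the turn, a rotation vector about the tool's x, y, z in units of 8 degrees (1.0 is 8 degrees), then the finger opening in mm, from 0 to 85.4. A call has 1 to 20 rows; each row shifts and turns the commanded pose from where the row before left it, along the tool's axes as they then stand; what a row does not reach is not made up. A row lasts 1/10 s, in which the tool goes at most 50 mm and 8.59 degrees, less where a joint would pass 70% of its speed; a pose out of reach is approached as far as the arm can. A call is refused whole if a number of a shift passes 1 or a number of a turn 1, either way. A call with a gripper value outside its range is refused whole. The fingers move at their own pace and stop on an object; "squeeze" is the grip in N (left out, the last holds). Time passes only in rows, so rows that do not move let the fingers close. It gives the time, the measured TCP pose, the force, the opening and the grip force at its end, in the units of the state.
- read_state(): the state, without advancing time (a new reading comes with each control period).
- read_camera(name): name is "side" or "top" or "wrist"; returns the picture (384x512x3 uint8, red, green, blue); there is no depth.
- camera_model(name): a dict with "intrinsics" (3x3 intrinsics, pixels), "pose" (4x4, takes a point from camera to world coordinates). Camera axes: x right, y up, looking along -z (the intrinsics and any distortion apply to the point x, -y, -z); pixel columns grow to the right and rows downward; lengths in m; the calibration is good to about 2 mm. A picture is of the moment at which its call begins: read the wrist's pose just before it. camera_model takes no time and is no camera call; for the wrist camera it gives the pose at the moment of the call.
- job_done(): hands the job in; it is judged then, once.
The state is a dict: "t": time; "q": joint angles; "qd": joint speeds; "joint_torque": joint torques, N m; "tcp_pos": TCP position; "eef_rot": TCP orientation; "ft_force": force on the tool from outside, world axes, zero at the start; "torque": the same for the moment, N m; "finger_gap": opening from 0.0 (shut) to 1.0 (fully open); "finger_force": force on a finger pad.
Only numpy, scipy, OpenCV 4.12 (cv2) and the standard library are available. Lean on these libraries where they do the work, as an engineer would, in place of code of your own. Each camera call takes 0.05 s, during which the arm holds its last target. There are 200 camera calls.

## Working session

There is one attempt and no reset: what is moved stays moved. The work goes in short steps, Python scripts to look and compute and a tool call to move; the robot and the scene stay as the last step left them, time stands still between calls to the robot, and variables do not carry over. Pictures are saved under pics/ and viewed, at most 10 in all, crops included, and the job is handed in when it is done.

Besides the shell and the picture viewer there is one more tool, called after "Request:" in YAML: its name, and indented under it one key for each argument. carry_out: Moves the arm, as the interface text tells. Its arguments: {"type":"object","properties":{"commands":{"type":"array","items":{"type":"array"}},"squeeze":{"type":"number"}},"required":["commands"]}

```bash
mkdir -p pics
python3 - <<'E'
from cell import *
import cv2,numpy as np,pickle
s=read_state();print(s['t'],s['tcp_pos'],s['eef_rot'],s['finger_gap'],s['ft_force'])
d={}
for n in("side","top","wrist"):
    m=camera_model(n);im=read_camera(n);d[n]=(m,im);cv2.imwrite(f'pics/{n}0.png',im[:,:,::-1])
    print(n,{k:np.round(v,3).tolist() if hasattr(v,'shape') or isinstance(v,list) else v for k,v in m.items()})
pickle.dump(d,open('d0.pkl','wb'))
E
```

```text
0.0 [0.28045348 0.61344064 0.23035362] [[ 9.09429671e-01 -4.15857363e-01 -5.71342574e-04]
 [-4.15857730e-01 -9.09428274e-01 -1.60111618e-03]
 [ 1.46240862e-04  1.69369979e-03 -9.99998555e-01]] 1.0005954839142701 [ 0.7041645   0.33299713 -0.51903013]
side {'intrinsics': [[383.479, 0.0, 253.748], [0.0, 383.479, 190.531], [0.0, 0.0, 1.0]], 'pose': [[-0.999, 0.016, -0.029, 0.548], [-0.031, -0.741, 0.67, 0.695], [-0.01, 0.671, 0.742, 0.888], [0.0, 0.0, 0.0, 1.0]]}
top {'intrinsics': [[387.063, 0.0, 261.901], [0.0, 387.063, 190.639], [0.0, 0.0, 1.0]], 'pose': [[0.006, 0.994, -0.106, 0.493], [-1.0, 0.005, -0.013, -0.023], [-0.012, 0.106, 0.994, 1.085], [0.0, 0.0, 0.0, 1.0]]}
wrist {'intrinsics': [[284.609, 0.0, 250.624], [0.0, 284.609, 187.317], [0.0, 0.0, 1.0]], 'pose': [[-0.416, 0.87, 0.266, 0.347], [-0.909, -0.398, -0.119, 0.583], [0.002, -0.291, 0.957, 0.373], [0.0, 0.0, 0.0, 1.0]]}
```

View pics/top0.png

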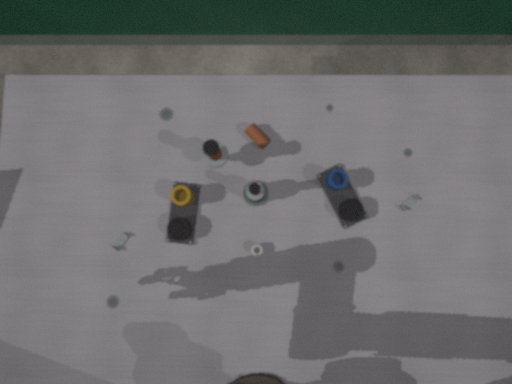

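View pics/side0.png

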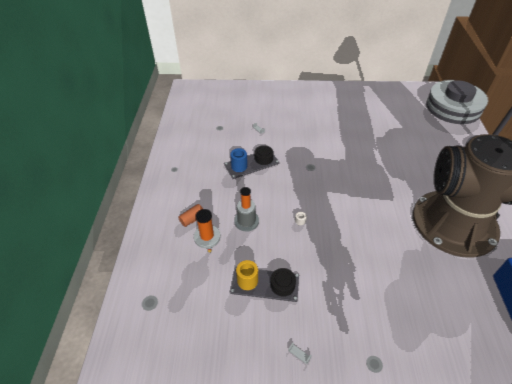

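The top view shows the yellow cup at (181,195) with its pad at (180,229), the blue cup at (337,178) with its pad at (350,209), and the small gauge in the grey stand at (256,190). The larger look-alike gauge is at (212,150).

```bash
cat > h.py <<'E'
import numpy as np,cv2
def ray(m,u,v):
    K=np.array(m['intrinsics']);P=np.array(m['pose']);d=np.linalg.solve(K,[u,v,1]);d=P[:3,:3]@(d*[1,-1,-1]);return P[:3,3],d
def onz(m,u,v,z):
    o,d=ray(m,u,v);return o+d*(z-o[2])/d[2]
def proj(m,p):
    P=np.array(m['pose']);c=P[:3,:3].T@(np.array(p)-P[:3,3]);c=c*[1,-1,-1];q=np.array(m['intrinsics'])@c;return q[:2]/q[2]
def blobs(im,lo,hi,amin=25,box=None):
    h=cv2.cvtColor(im,cv2.COLOR_RGB2HSV);k=cv2.inRange(h,np.array(lo),np.array(hi))
    if box is not None:
        z=np.zeros_like(k);a,b,c,d=box;z[b:d,a:c]=k[b:d,a:c];k=z
    cs,_=cv2.findContours(k,cv2.RETR_EXTERNAL,cv2.CHAIN_APPROX_NONE);r=[]
    for c in cs:
        if cv2.contourArea(c)>=amin:
            (x,y),rad=cv2.minEnclosingCircle(c);e=cv2.fitEllipse(c) if len(c)>5 else None
            r.append((cv2.contourArea(c),cv2.boundingRect(c),(round(x,1),round(y,1),round(rad,1)),np.round(e[0],1).tolist()+np.round(e[1],1).tolist()))
    return r
E
python3 - <<'E'
from h import *;import pickle
d=pickle.load(open('d0.pkl','rb'))
m,im=d['top'];ms,ims=d['side']
for nm,lo,hi,z in(("blue",(100,120,40),(125,255,255),.066),("yel",(18,130,60),(32,255,255),.066),("orange",(3,150,60),(15,255,255),.1),("black",(0,0,0),(180,255,38),.042)):
    for n,(mm,ii) in(("top",(m,im)),("side",(ms,ims))):
        for b in blobs(ii,lo,hi,25,(100,85,420,280) if n=="top" else (120,100,330,320)):
            print(nm,n,b,np.round(onz(mm,b[3][0],b[3][1],z),4))
p=im[90:270,100:430];a=cv2.resize(p,None,fx=2.4,fy=2.4,interpolation=cv2.INTER_CUBIC)
q=cv2.resize(ims[135:310,160:320],None,fx=3,fy=3,interpolation=cv2.INTER_CUBIC)
cv2.imwrite('pics/a.png',np.clip(a[:,:,::-1]*1.6,0,255).astype(np.uint8));cv2.imwrite('pics/b.png',q[:,:,::-1])
E
```

```text
blue top (285.0, (326, 170, 22, 19), (336.6, 179.7, 10.7), [336.8, 179.0, 17.9, 20.6]) [ 0.6333 -0.2086  0.066 ]
blue side (300.0, (231, 149, 16, 23), (238.0, 160.0, 11.7), [238.5, 159.9, 16.2, 24.2]) [ 0.6318 -0.1761  0.066 ]
yel top (311.5, (172, 185, 22, 21), (182.1, 195.0, 10.9), [181.7, 195.1, 19.4, 20.8]) [0.5886 0.2022 0.066 ]
yel side (512.5, (236, 260, 22, 30), (247.0, 274.7, 14.8), [246.8, 274.7, 21.6, 30.4]) [0.5884 0.2256 0.066 ]
orange side (201.0, (198, 220, 15, 21), (205.4, 229.5, 10.6), [205.5, 229.5, 13.7, 21.1]) [0.6974 0.1185 0.1   ]
orange side (182.0, (180, 205, 22, 21), (191.5, 215.0, 11.9), [189.5, 215.3, 10.9, 24.7]) [0.7448 0.0736 0.1   ]
orange side (85.0, (242, 195, 8, 14), (245.5, 201.0, 7.0), [245.5, 200.9, 7.9, 14.8]) [0.6001 0.0206 0.1   ]
black side (495.5, (271, 269, 24, 27), (282.4, 282.2, 13.5), [282.5, 282.1, 24.0, 26.4]) [0.5014 0.2301 0.042 ]
black side (124.5, (197, 210, 14, 12), (203.5, 216.0, 7.2), [203.4, 215.5, 11.5, 14.0]) [0.7199 0.0277 0.042 ]
black side (40.0, (241, 188, 9, 7), (245.0, 191.0, 4.1), [245.0, 191.0, 6.3, 8.2]) [ 0.6071 -0.0676  0.042 ]
black side (234.0, (255, 147, 18, 17), (263.5, 155.5, 9.3), [263.5, 155.2, 17.1, 17.7]) [ 0.5544 -0.2253  0.042 ]
```

View pics/a.png

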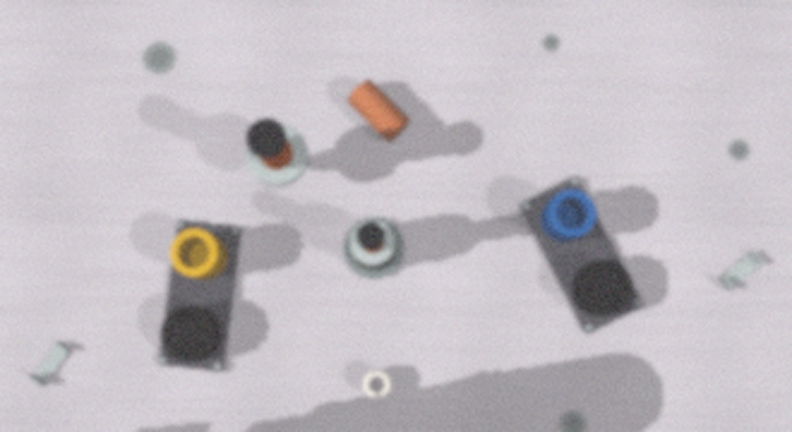

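View pics/b.png

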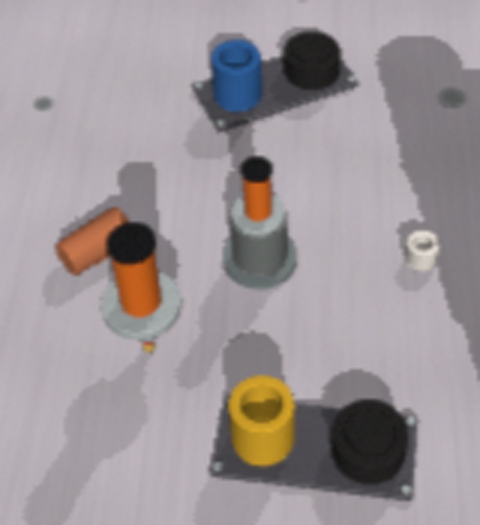

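Crop b confirms it. The small gauge stands upright in the tall grey cup, and the larger one is on a plain disc at left. Pad tops are near (312,52) and (369,430), and cup rims near (236,55) and (262,398).

Run:
```python
from h import *;import pickle
from cell import *
d=pickle.load(open('d0.pkl','rb'));m=d['top'][0];ms=d['side'][0]
T=lambda X,Y:(100+X/2.4,90+Y/2.4)
S=lambda X,Y:(160+X/3,135+Y/3)
for n,t,s,z in(("cap",(371,236),(256,168),.134),("bcup",(570,214),(236,55),.066),("ycup",(196,252),(262,398),.066),("bpad",(603,288),(312,50),.042),("ypad",(191,333),(369,430),.042),("bigcap",(267,138),(132,243),.17)):
    a=onz(m,*T(*t),z);b=onz(ms,*S(*s),z);print(n,np.round(a,4),np.round(b,4),np.round((a+b)/2,4))
s=read_state();print(s['t'],s['q'])
```

```text
cap [0.5998 0.0069 0.134 ] [0.5999 0.0152 0.134 ] [0.5999 0.0111 0.134 ]
bcup [ 0.6329 -0.2104  0.066 ] [ 0.6331 -0.2063  0.066 ] [ 0.633  -0.2084  0.066 ]
ycup [0.5888 0.2023 0.066 ] [0.588  0.2063 0.066 ] [0.5884 0.2043 0.066 ]
bpad [ 0.5528 -0.2504  0.042 ] [ 0.553  -0.2423  0.042 ] [ 0.5529 -0.2464  0.042 ]
ypad [0.5    0.2107 0.042 ] [0.5    0.2197 0.042 ] [0.5    0.2152 0.042 ]
bigcap [0.6943 0.111  0.17  ] [0.6923 0.1301 0.17  ] [0.6933 0.1205 0.17  ]
0.15 [ 8.19397587e+01  2.05827288e+01  6.45953662e-01 -1.43917731e-02
 -7.01366019e+01 -1.65053131e+01]
```

Request:
carry_out:
  commands:
    - [[0.72, 0.55, 0], [0, 0, 0], 85]
    - [[0.72, 0.55, 0], [0, 0, 0], 85]
    - [[0.72, 0.55, 0], [0, 0, 0], 85]
    - [[0.72, 0.55, 0], [0, 0, 0], 85]
    - [[0.72, 0.55, 0], [0, 0, 0], 85]
    - [[0.72, 0.55, 0], [0, 0, 0], 85]
    - [[0.72, 0.55, 0], [0, 0, 0], 85]
    - [[0.72, 0.55, 0], [0, 0, 0], 85]
    - [[0.72, 0.55, 0], [0, 0, 0], 85]
    - [[0.72, 0.55, 0], [0, 0, 0], 85]
    - [[0.72, 0.55, 0], [0, 0, 0], 85]
    - [[0.72, 0.55, 0], [0, 0, 0], 85]
    - [[0.72, 0.55, 0], [0, 0, 0], 85]
    - [[0.72, 0.55, 0], [0, 0, 0], 85]
    - [[0.72, 0.55, 0], [0, 0, 0], 85]
    - [[0, 0, 0], [0, 0, 0], 85]
    - [[0, 0, 0], [0, 0, 0], 85]

```text
t: 1.85
tcp_pos: [0.6002, 0.0129, 0.2306]
eef_rot: [[0.908, -0.418, -0.001], [-0.418, -0.908, -0.0], [-0.001, 0.001, -1.0]]
ft_force: [-0.2, 0.7, 0.0]
finger_gap: 0.997
finger_force: 0.0
```

```bash
cat > snap.py <<'E'
from cell import *;from h import *;import pickle,sys
n=sys.argv[1];s=read_state();m=camera_model('wrist');im=read_camera('wrist');pickle.dump((s,m,im),open(n+'.pkl','wb'))
cv2.imwrite(f'pics/{n}.png',im[:,:,::-1]);print(s['t'],s['tcp_pos'],np.round(s['eef_rot'],4).tolist(),s['finger_gap'],s['ft_force'])
E
python3 snap.py w1
```

```text
1.85 [0.60021261 0.01294789 0.23057546] [[0.9083, -0.4182, -0.0012], [-0.4182, -0.9083, -0.0002], [-0.001, 0.0007, -1.0]] 0.997481883255733 [-0.18144467  0.68335511  0.03796932]
```

View pics/w1.png

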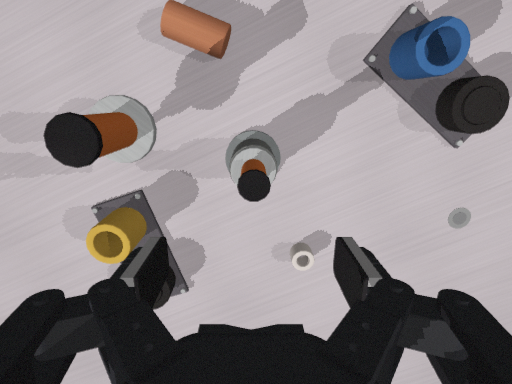

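The wrist view shows the small gauge's cap at (254,185), clear of the fingers. The blue pad is near (477,104) and the blue rim near (443,45).

Run:
```python
from h import *;import pickle
s,m,im=pickle.load(open('w1.pkl','rb'))
bb=blobs(im,(0,0,0),(180,255,45),60,(225,160,290,210));print(bb)
for n,u,v,z in(("cap",bb[0][3][0],bb[0][3][1],.134),("collar",253,170,.074),("bcup",443,45,.066),("bpad",479,103,.042),("ycup",109,242,.066)):print(n,onz(m,u,v,z))
```

```text
[(732.5, (238, 170, 32, 31), (253.6, 184.8, 15.9), [253.7, 184.8, 30.3, 30.8])]
cap [0.60166854 0.00936044 0.134     ]
collar [0.60066281 0.0098733  0.074     ]
bcup [ 0.63525685 -0.21051272  0.066     ]
bpad [ 0.55778862 -0.24813232  0.042     ]
ycup [0.59057308 0.20390184 0.066     ]
```

Request:
carry_out:
  commands:
    - [[0.04, 0.06, 0.4], [0, 0, 0], 85]
    - [[0, 0, 0.6], [0, 0, 0], 85]
    - [[0, 0, 0.6], [0, 0, 0], 85]
    - [[0, 0, 0.6], [0, 0, 0], 85]
    - [[0, 0, 0.45], [0, 0, 0], 70]
    - [[0, 0, 0.24], [0, 0, 0], 55]
    - [[0, 0, 0], [0, 0, 0], 40]
    - [[0, 0, 0], [0, 0, 0], 10]
    - [[0, 0, 0], [0, 0, 0], 10]
    - [[0, 0, 0], [0, 0, 0], 10]
    - [[0, 0, 0], [0, 0, 0], 10]
    - [[0, 0, 0], [0, 0, 0], 10]
  squeeze: 80

```text
t: 3.1
tcp_pos: [0.6013, 0.0109, 0.0878]
eef_rot: [[0.91, -0.416, 0.002], [-0.416, -0.91, 0.001], [0.001, -0.001, -1.0]]
ft_force: [-2.9, 2.8, 5.2]
finger_gap: 0.292
finger_force: 78.6
```

Request:
carry_out:
  commands:
    - [[0, 0, -0.3], [0, 0, 0], 10]
    - [[0, 0, -0.5], [0, 0, 0], 10]
    - [[0, 0, -0.5], [0, 0, 0], 10]
    - [[0, 0, -0.4], [0, 0, 0], 10]
    - [[0.1, 0.43, 0], [0, 0, 0], 10]
    - [[0.2, 0.8, 0], [0, 0, 0], 10]
    - [[0.21, 0.8, 0], [0, 0, 0], 10]
    - [[0.2, 0.8, 0], [0, 0, 0], 10]
    - [[0.2, 0.8, 0], [0, 0, 0], 10]
    - [[0.2, 0.78, 0], [0, 0, 0], 10]
    - [[0.2, 0.7, 0], [0, 0, 0], 10]
    - [[0, 0, 0], [0, 0, 0], 10]
    - [[0, 0, 0], [0, 0, 0], 10]
    - [[0, 0, 0], [0, 0, 0], 10]

```text
t: 4.5
tcp_pos: [0.554, -0.2487, 0.1716]
eef_rot: [[0.909, -0.416, -0.0], [-0.416, -0.909, 0.0], [-0.0, -0.0, -1.0]]
ft_force: [-0.4, 0.3, -3.1]
finger_gap: 0.293
finger_force: 78.9
```

```bash
python3 snap.py w2
python3 - <<'E'
from cell import *;import cv2,numpy as np,pickle
im=read_camera('side');t=read_camera('top');pickle.dump((im,t),open('st2.pkl','wb'))
w=cv2.imread('pics/w2.png')
a=cv2.resize(im[110:200,190:310,::-1],(520,390),interpolation=cv2.INTER_CUBIC)
cv2.imwrite('pics/c.png',np.hstack([cv2.resize(w[20:,100:400],(276,335))[:335], np.zeros((335,4,3),np.uint8),a[:335]]))
E
```

```text
4.5 [ 0.55401389 -0.24865032  0.17155743] [[0.9094, -0.416, -0.0004], [-0.416, -0.9094, 0.0003], [-0.0005, -0.0001, -1.0]] 0.2925862849422717 [-0.43244994  0.33476838 -3.0676029 ]
```

View pics/c.png

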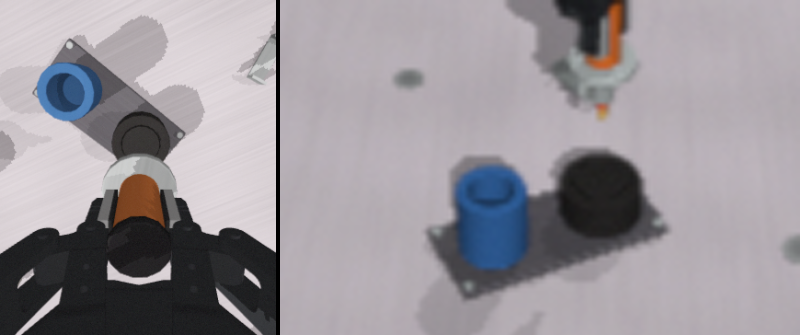

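The gauge is held upright over the blue pad. In the wrist picture, the core circle is at about (252,179) and the blue rim at about (174,119).

Run:
```python
from h import *;import pickle
s,m,im=pickle.load(open('w2.pkl','rb'))
C=onz(m,252.2,178.6,.042);B=onz(m,173.9,118.9,.066);print(C,B,np.linalg.norm((C-B)[:2]))
print(blobs(im,(100,120,40),(125,255,255),100))
R=np.array(s['eef_rot']);print(proj(m,[s['tcp_pos'][0],s['tcp_pos'][1],.042]))
# brass/orange parts and collar: gauge axis as seen
print(blobs(im,(3,150,60),(15,255,255),100), [proj(m,np.array(s['tcp_pos'])+[0,0,z]) for z in (.045,-.015,.0155)])
o,t=pickle.load(open('st2.pkl','rb'));ms=pickle.load(open('d0.pkl','rb'))['side'][0]
print('tip side expected',proj(ms,np.array(s['tcp_pos'])+[0,0,-.07]),'seen',190+(602-280)*120/520,110+118*90/390)
```

```text
[ 0.55298199 -0.24977816  0.042     ] [ 0.63434124 -0.21369917  0.066     ] 0.08900012053183427
[(3368.5, (141, 88, 70, 63), (175.3, 117.5, 35.1), [174.7, 118.3, 62.1, 69.3])]
[250.72964345 178.14204815]
[(1978.0, (223, 210, 56, 58), (250.9, 244.6, 35.2), [250.9, 241.6, 54.2, 63.3])] [array([251.17477551, 291.36666535]), array([250.92423489, 227.63868751]), array([251.02641217, 253.62869079])]
tip side expected [263.88843915 136.30761846] seen 264.3076923076923 137.23076923076923
```

Request:
carry_out:
  commands:
    - [[0, 0.02, 0.2], [0, 0, 0], 10]
    - [[0, 0, 0.3], [0, 0, 0], 10]
    - [[0, 0, 0.3], [0, 0, 0], 10]
    - [[0, 0, 0.2], [0, 0, 0], 10]
    - [[0, 0, 0.12], [0, 0, 0], 10]
    - [[0, 0, 0.04], [0, 0, 0], 10]
    - [[0, 0, 0.02], [0, 0, 0], 10]
    - [[0, 0, 0.02], [0, 0, 0], 10]
    - [[0, 0, 0.02], [0, 0, 0], 10]
    - [[0, 0, 0], [0, 0, 0], 10]
    - [[0, 0, 0], [0, 0, 0], 10]

```text
t: 5.75
tcp_pos: [0.5541, -0.25, 0.1113]
eef_rot: [[0.91, -0.416, 0.001], [-0.416, -0.91, -0.0], [0.001, -0.0, -1.0]]
ft_force: [0.1, 0.3, -1.9]
finger_gap: 0.29
finger_force: 78.9
```

Request:
carry_out:
  commands:
    - [[0, 0, 0.02], [0, 0, 0], 10]
    - [[0, 0, 0.02], [0, 0, 0], 10]
    - [[0, 0, 0.02], [0, 0, 0], 10]
    - [[0, 0, 0.02], [0, 0, 0], 10]
    - [[0, 0, 0], [0, 0, 0], 10]
    - [[0, 0, 0], [0, 0, 0], 10]

```text
t: 6.35
tcp_pos: [0.5541, -0.25, 0.1071]
eef_rot: [[0.91, -0.416, 0.001], [-0.416, -0.91, -0.0], [0.001, -0.0, -1.0]]
ft_force: [0.4, 0.0, 3.4]
finger_gap: 0.291
finger_force: 79.2
```

Request:
carry_out:
  commands:
    - [[0, 0, 0.02], [0, 0, 0], 10]
    - [[0, 0, 0.02], [0, 0, 0], 10]
    - [[0, 0, 0.015], [0, 0, 0], 10]
    - [[0, 0, 0], [0, 0, 0], 10]
    - [[0, 0, 0], [0, 0, 0], 10]
    - [[0, 0, 0], [0, 0, 0], 10]

```text
t: 6.95
tcp_pos: [0.5541, -0.25, 0.1045]
eef_rot: [[0.91, -0.416, 0.001], [-0.416, -0.91, -0.0], [0.001, -0.0, -1.0]]
ft_force: [-0.2, 0.5, 6.1]
finger_gap: 0.294
finger_force: 79.4
```

Run:
```python
from cell import *;import numpy as np,cv2
f=[];
for i in range(3):
    s=read_state();im=read_camera('side');f.append(s['ft_force'][2])
print(f,s['tcp_pos'])
```

```text
[np.float64(6.084001803484209), np.float64(5.807004823719279), np.float64(6.781299320513508)] [ 0.55412003 -0.25001473  0.1044631 ]
```

Request:
carry_out:
  commands:
    - [[0, 0, 0], [0, 0, 0], 10]
    - [[0, 0, 0], [0, 0, 0], 10]
    - [[0, 0, 0], [0, 0, 0], 10]
    - [[0, 0, 0], [0, 0, 0], 10]
    - [[0, 0, 0], [0, 0, 0], 10]
    - [[0, 0, 0], [0, 0, 0], 10]
    - [[0, 0, 0], [0, 0, 0], 10]
    - [[0, 0, 0], [0, 0, 0], 10]
    - [[0, 0, 0], [0, 0, 0], 10]
    - [[0, 0, 0], [0, 0, 0], 10]
    - [[0, 0, 0], [0, 0, 0], 10]
    - [[0, 0, 0], [0, 0, 0], 10]
    - [[0, 0, 0], [0, 0, 0], 10]
    - [[0, 0, 0], [0, 0, 0], 10]
    - [[0, 0, 0], [0, 0, 0], 10]
    - [[0, 0, 0], [0, 0, 0], 10]
    - [[0, 0, 0], [0, 0, 0], 10]
    - [[0, 0, 0], [0, 0, 0], 10]

```text
t: 8.9
tcp_pos: [0.5541, -0.25, 0.1045]
eef_rot: [[0.91, -0.416, 0.001], [-0.416, -0.91, -0.0], [0.001, -0.0, -1.0]]
ft_force: [0.4, 0.1, 5.3]
finger_gap: 0.294
finger_force: 79.4
```

Request:
carry_out:
  commands:
    - [[0, 0, -0.05], [0, 0, 0], 10]
    - [[0, 0, -0.1], [0, 0, 0], 10]
    - [[0, 0, -0.3], [0, 0, 0], 10]
    - [[0, 0, -0.4], [0, 0, 0], 10]
    - [[0, 0, -0.4], [0, 0, 0], 10]
    - [[0, 0, -0.1], [0, 0, 0], 10]
    - [[0, 0, 0], [0, 0, 0], 10]
    - [[0, 0, 0], [0, 0, 0], 10]
    - [[0, 0, 0], [0, 0, 0], 10]

```text
t: 9.8
tcp_pos: [0.5529, -0.2497, 0.1701]
eef_rot: [[0.909, -0.416, -0.002], [-0.416, -0.909, 0.001], [-0.003, 0.0, -1.0]]
ft_force: [-0.7, -0.3, -2.1]
finger_gap: 0.288
finger_force: 79.4
```

Request:
carry_out:
  commands:
    - [[-0.2, -0.34, 0], [0, 0, 0], 10]
    - [[-0.4, -0.66, 0], [0, 0, 0], 10]
    - [[-0.4, -0.66, 0], [0, 0, 0], 10]
    - [[-0.4, -0.66, 0], [0, 0, 0], 10]
    - [[-0.4, -0.66, 0], [0, 0, 0], 10]
    - [[-0.4, -0.66, 0], [0, 0, 0], 10]
    - [[-0.4, -0.66, 0], [0, 0, 0], 10]
    - [[-0.4, -0.66, 0], [0, 0, 0], 10]
    - [[-0.4, -0.66, 0], [0, 0, 0], 10]
    - [[-0.4, -0.66, 0], [0, 0, 0], 10]
    - [[-0.4, -0.66, 0], [0, 0, 0], 10]
    - [[-0.4, -0.66, 0], [0, 0, 0], 10]
    - [[-0.2, -0.34, 0], [0, 0, 0], 10]
    - [[0, 0, 0], [0, 0, 0], 10]
    - [[0, 0, 0], [0, 0, 0], 10]
    - [[0, 0, 0], [0, 0, 0], 10]

```text
t: 11.4
tcp_pos: [0.5003, 0.2101, 0.171]
eef_rot: [[0.909, -0.416, -0.001], [-0.416, -0.909, -0.001], [-0.001, 0.001, -1.0]]
ft_force: [-0.6, -0.5, -3.6]
finger_gap: 0.291
finger_force: 79.2
```

```bash
python3 snap.py w3
python3 - <<'E'
from cell import *;import cv2,numpy as np
f=[];
for i in range(5):
    im=read_camera('side');f.append(read_state()['ft_force'][2])
print(np.mean(f))
w=cv2.imread('pics/w3.png')
a=cv2.resize(im[220:320,190:330,::-1],(455,325),interpolation=cv2.INTER_CUBIC)
cv2.imwrite('pics/e.png',np.hstack([w[20:345,80:400],a]))
E
```

```text
11.4 [0.50028557 0.21010352 0.17102651] [[0.9093, -0.4162, -0.0009], [-0.4162, -0.9093, -0.0008], [-0.0005, 0.0011, -1.0]] 0.29080413566939844 [-0.64174148 -0.46894503 -3.56352071]
-2.2826828820692433
```

View pics/e.png

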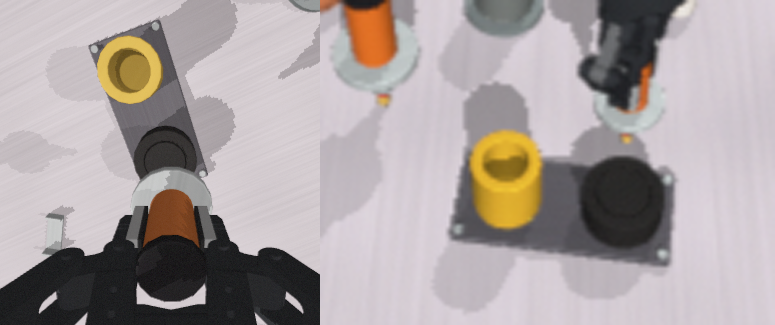

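The gauge is over the yellow pad. The core is at about (245,178) in the wrist picture and the yellow rim at about (209,89).

Run:
```python
from h import *;import pickle
s,m,im=pickle.load(open('w3.pkl','rb'))
g=cv2.cvtColor(im,cv2.COLOR_RGB2GRAY)
for v in (164,170,176):
    r=g[v,205:290].astype(int); print(v,''.join(f'{x:4d}' for x in r))
b=blobs(im,(18,100,60),(32,255,255),100);print(b)
C=onz(m,245,178,.042);B=onz(m,209,89,.066);print(C,B,np.linalg.norm((C-B)[:2]))
```

```text
164  194 140 105  98 103 100 101 103 103 104 100 101  95  65  51  53  52  49  51  54  53  55  50  53  54  52  50  46  38  29  27  39  50  54  53  57  55  55  52  52  53  52  55  56  54  53  55  52  46  36  29  33  37  53  54  55  52  54  54  53  55  52  53  53  52  52  43  31  75  86  83  88  80  95 164 169 169 167 167 168 169 169 166 166 164
170  195 195 195 160 116 100 103 101 102  98  60  53  51  54  53  49  53  50  53  52  55  49  32  30  45  52  51  53  53  53  55  54  56  47  54  53  55  53  53  51  53  54  49  55  52  54  52  52  52  52  53  51  52  50  52  51  38  26  34  52  54  55  55  54  55  51  51  51  51  47  79  84  86  83  84 115 163 166 166 167 166 165 163 163 164
176  193 193 192 194 194 159 116 102  98  59  51  54  51  52  53  52  51  50  53  32  35  50  56  54  50  53  55  54  52  54  56  51  52  54  52  55  51  55  53  49  54  55  54  52  52  52  51  53  55  52  55  51  53  55  54  50  53  55  52  39  37  37  51  51  54  53  52  52  54  52  50  65  81  86  86  85  84 117 166 168 168 166 165 165 165
[(3409.0, (177, 55, 66, 69), (209.8, 88.8, 34.4), [209.5, 89.4, 63.9, 68.1])]
[0.50281038 0.21500348 0.042     ] [0.58948405 0.20688484 0.066     ] 0.08705307963355173
```

Run:
```python
from h import *;import pickle
s,m,im=pickle.load(open('w3.pkl','rb'))
C=onz(m,245,183,.042);B=onz(m,209.5,89,.066);print(C,B,np.linalg.norm((C-B)[:2]));print(proj(m,[.5,.2113,.042]))
d=(C-s['tcp_pos']);print(np.array(s['eef_rot']).T@d/.05)
s,m,im=pickle.load(open('w2.pkl','rb'));g=cv2.cvtColor(im,cv2.COLOR_RGB2GRAY)
for v in (166,172,178): print(v,''.join(f'{x:4d}' for x in g[v,215:290].astype(int)))
```

```text
[0.49815396 0.21716765 0.042     ] [0.58931312 0.20651136 0.066     ] 0.09177988739484254
[249.59909497 178.98928021]
[-0.09625225 -0.11360861  2.58045402]
166  103 104 105 105 105 103 104  87  58  59  55  53  56  58  53  57  55  56  53  42  31  48  55  55  57  57  59  55  57  53  57  55  56  56  56  58  58  56  56  55  56  57  55  56  59  55  55  56  54  54  52  56  53  54  49  29  40  41  55  55  57  57  59  60  55  55  56  44  72  89  91  89  91  79  77
172  106 105 104 105 104 102  86  61  54  56  58  55  57  54  57  54  52  31  52  53  55  55  56  56  59  58  58  61  57  55  55  58  54  58  56  58  53  56  53  57  58  53  57  54  54  56  55  57  54  55  55  58  56  58  53  55  60  43  32  40  55  54  55  56  53  54  54  57  49  59  85  88  88  86  85
178  106 106 107 106 105 105  83  57  55  55  54  59  53  56  51  53  47  34  53  56  57  57  56  54  55  56  53  59  57  57  55  54  55  59  55  57  57  56  56  56  58  56  55  55  57  53  50  57  55  54  55  55  53  53  57  55  57  54  31  34  57  54  54  56  52  58  57  54  53  59  85  90  90  92  85
```

Request:
carry_out:
  commands:
    - [[-0.07, -0.09, 0.2], [0, 0, 0], 10]
    - [[0, 0, 0.3], [0, 0, 0], 10]
    - [[0, 0, 0.3], [0, 0, 0], 10]
    - [[0, 0, 0.2], [0, 0, 0], 10]
    - [[0, 0, 0.12], [0, 0, 0], 10]
    - [[0, 0, 0.04], [0, 0, 0], 10]
    - [[0, 0, 0.02], [0, 0, 0], 10]
    - [[0, 0, 0.02], [0, 0, 0], 10]
    - [[0, 0, 0.02], [0, 0, 0], 10]
    - [[0, 0, 0.02], [0, 0, 0], 10]
    - [[0, 0, 0.02], [0, 0, 0], 10]
    - [[0, 0, 0.02], [0, 0, 0], 10]
    - [[0, 0, 0.02], [0, 0, 0], 10]
    - [[0, 0, 0], [0, 0, 0], 10]
    - [[0, 0, 0], [0, 0, 0], 10]

```text
t: 13.2
tcp_pos: [0.4995, 0.2167, 0.1068]
eef_rot: [[0.91, -0.416, 0.0], [-0.416, -0.91, 0.0], [0.0, -0.0, -1.0]]
ft_force: [0.8, 0.5, 0.9]
finger_gap: 0.293
finger_force: 79.2
```

```bash
cat > f.py <<'E'
from cell import *;import numpy as np
f=[]
for i in range(5): im=read_camera('side');s=read_state();f.append(s['ft_force'][2])
print(np.round(f,2),np.mean(f),s['tcp_pos'],s['t'])
E
python3 f.py
```

```text
[ 0.1  -0.08  0.97  0.88  1.15] 0.6033345831101938 [0.49942367 0.21666956 0.10667371] 13.45
```

Request:
carry_out:
  commands:
    - [[0, 0, 0.02], [0, 0, 0], 10]
    - [[0, 0, 0.02], [0, 0, 0], 10]
    - [[0, 0, 0.02], [0, 0, 0], 10]
    - [[0, 0, 0.02], [0, 0, 0], 10]
    - [[0, 0, 0.02], [0, 0, 0], 10]
    - [[0, 0, 0.02], [0, 0, 0], 10]
    - [[0, 0, 0.02], [0, 0, 0], 10]
    - [[0, 0, 0.02], [0, 0, 0], 10]
    - [[0, 0, 0.02], [0, 0, 0], 10]
    - [[0, 0, 0], [0, 0, 0], 10]
    - [[0, 0, 0], [0, 0, 0], 10]

```text
t: 14.55
tcp_pos: [0.4995, 0.2166, 0.0978]
eef_rot: [[0.91, -0.416, 0.001], [-0.416, -0.91, 0.0], [0.0, -0.0, -1.0]]
ft_force: [0.4, 1.0, 5.9]
finger_gap: 0.296
finger_force: 79.7
```

```bash
python3 f.py
```

```text
[6.75 6.19 6.81 5.95 6.51] 6.443645949637403 [0.49947902 0.21665981 0.09784982] 14.8
```

Request:
carry_out:
  commands:
    - [[0, 0, 0.01], [0, 0, 0], 10]
    - [[0, 0, 0], [0, 0, 0], 10]
    - [[0, 0, 0], [0, 0, 0], 10]
    - [[0, 0, 0], [0, 0, 0], 10]
    - [[0, 0, 0], [0, 0, 0], 10]
    - [[0, 0, 0], [0, 0, 0], 10]
    - [[0, 0, 0], [0, 0, 0], 10]
    - [[0, 0, 0], [0, 0, 0], 10]
    - [[0, 0, 0], [0, 0, 0], 10]
    - [[0, 0, 0], [0, 0, 0], 10]
    - [[0, 0, 0], [0, 0, 0], 10]
    - [[0, 0, 0], [0, 0, 0], 10]
    - [[0, 0, 0], [0, 0, 0], 10]
    - [[0, 0, 0], [0, 0, 0], 10]
    - [[0, 0, 0], [0, 0, 0], 10]
    - [[0, 0, 0], [0, 0, 0], 10]
    - [[0, 0, 0], [0, 0, 0], 10]
    - [[0, 0, 0], [0, 0, 0], 10]

```text
t: 16.6
tcp_pos: [0.4995, 0.2167, 0.0974]
eef_rot: [[0.91, -0.416, 0.001], [-0.416, -0.91, 0.0], [0.0, -0.001, -1.0]]
ft_force: [0.7, 0.8, 5.5]
finger_gap: 0.29
finger_force: 79.7
```

```bash
python3 f.py
python3 - <<'E'
from cell import *;from h import *
im=read_camera('side');s=read_state()
cv2.imwrite('pics/f.png',cv2.resize(im[220:320,190:330,::-1],(700,500),interpolation=cv2.INTER_CUBIC))
E
```

```text
[5.92 5.42 5.46 5.77 6.62] 5.837870173064379 [0.49951079 0.21666658 0.09740065] 16.85
```

Request:
carry_out:
  commands:
    - [[0, 0, -0.05], [0, 0, 0], 10]
    - [[0, 0, -0.1], [0, 0, 0], 10]
    - [[0, 0, -0.3], [0, 0, 0], 10]
    - [[0, 0, -0.4], [0, 0, 0], 10]
    - [[0, 0, -0.4], [0, 0, 0], 10]
    - [[0, 0, -0.2], [0, 0, 0], 10]
    - [[0, 0, 0], [0, 0, 0], 10]
    - [[0, 0, 0], [0, 0, 0], 10]

```text
t: 17.7
tcp_pos: [0.4984, 0.2161, 0.1685]
eef_rot: [[0.909, -0.416, -0.002], [-0.416, -0.909, -0.001], [-0.001, 0.001, -1.0]]
ft_force: [-0.6, -0.1, -2.1]
finger_gap: 0.291
finger_force: 79.1
```

Request:
carry_out:
  commands:
    - [[0.24, -0.07, 0], [0, 0, 0], 10]
    - [[0.5, -0.16, 0], [0, 0, 0], 10]
    - [[0.5, -0.16, 0], [0, 0, 0], 10]
    - [[0.5, -0.16, 0], [0, 0, 0], 10]
    - [[0, 0, 0], [0, 0, 0], 10]
    - [[0, 0, 0], [0, 0, 0], 10]
    - [[0, 0, 0], [0, 0, 0], 10]

```text
t: 18.4
tcp_pos: [0.5892, 0.205, 0.1685]
eef_rot: [[0.909, -0.416, -0.002], [-0.416, -0.909, -0.001], [-0.001, 0.001, -1.0]]
ft_force: [0.1, -0.2, -1.6]
finger_gap: 0.294
finger_force: 79.1
```

```bash
python3 snap.py w4
python3 - <<'E'
from h import *;import pickle
from cell import *
s,m,im=pickle.load(open('w4.pkl','rb'))
b=blobs(im,(18,100,50),(32,255,255),50);print(b)
print(proj(m,[*s['tcp_pos'][:2],.066]))
side=read_camera('side')
a=cv2.resize(side[200:310,180:320,::-1],(407,320),interpolation=cv2.INTER_CUBIC)
cv2.imwrite('pics/g.png',np.hstack([im[40:360,70:440,::-1],a]))
E
```

```text
18.4 [0.58922357 0.20497849 0.16853197] [[0.9094, -0.416, -0.0016], [-0.416, -0.9094, -0.0009], [-0.0011, 0.0015, -1.0]] 0.2943801941437903 [ 0.08090604 -0.18303121 -1.64024174]
[(1868.5, (219, 148, 59, 50), (248.0, 179.6, 31.6), [248.0, 173.7, 48.3, 61.1])]
[250.53957239 185.91952288]
```

View pics/g.png

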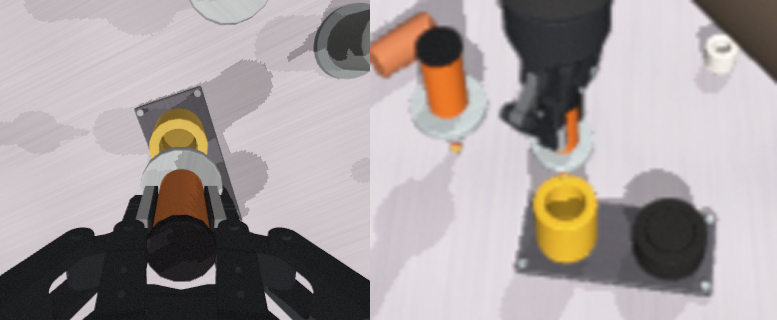

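The wrist view has the yellow rim centred at about (248,188), and the tool axis projects to (250.5,186). That puts the gauge about 2 mm off, so I'll correct and descend.

Request:
carry_out:
  commands:
    - [[-0.03, -0.04, 0], [0, 0, 0], 10]
    - [[0, 0, 0.2], [0, 0, 0], 10]
    - [[0, 0, 0.3], [0, 0, 0], 10]
    - [[0, 0, 0.3], [0, 0, 0], 10]
    - [[0, 0, 0.3], [0, 0, 0], 10]
    - [[0, 0, 0.2], [0, 0, 0], 10]
    - [[0, 0, 0.15], [0, 0, 0], 10]
    - [[0, 0, 0.06], [0, 0, 0], 10]
    - [[0, 0, 0], [0, 0, 0], 10]
    - [[0, 0, 0], [0, 0, 0], 10]

```text
t: 19.5
tcp_pos: [0.5896, 0.208, 0.0946]
eef_rot: [[0.91, -0.416, 0.001], [-0.416, -0.91, 0.0], [0.001, -0.001, -1.0]]
ft_force: [0.1, 0.4, -1.9]
finger_gap: 0.287
finger_force: 79.1
```

Request:
carry_out:
  commands:
    - [[0, 0, 0.04], [0, 0, 0], 10]
    - [[0, 0, 0.04], [0, 0, 0], 10]
    - [[0, 0, 0.02], [0, 0, 0], 10]
    - [[0, 0, 0.02], [0, 0, 0], 10]
    - [[0, 0, 0], [0, 0, 0], 10]

```text
t: 20.0
tcp_pos: [0.5892, 0.2078, 0.088]
eef_rot: [[0.909, -0.416, -0.0], [-0.416, -0.909, -0.0], [-0.0, 0.0, -1.0]]
ft_force: [-0.1, 0.8, -1.8]
finger_gap: 0.292
finger_force: 79.2
```

Request:
carry_out:
  commands:
    - [[0, 0, 0.01], [0, 0, 0], 10]
    - [[0, 0, 0.01], [0, 0, 0], 10]
    - [[0, 0, 0], [0, 0, 0], 10]

```text
t: 20.3
tcp_pos: [0.5893, 0.2078, 0.0879]
eef_rot: [[0.91, -0.416, 0.0], [-0.416, -0.91, 0.0], [0.0, -0.0, -1.0]]
ft_force: [-3.3, -0.6, 4.7]
finger_gap: 0.294
finger_force: 79.5
```

The collar is seated on the rim at the same height as in the stand. Next I release and retreat.

Request:
carry_out:
  commands:
    - [[0, 0, 0], [0, 0, 0], 35]
    - [[0, 0, 0], [0, 0, 0], 50]
    - [[0, 0, 0], [0, 0, 0], 70]
    - [[0, 0, 0], [0, 0, 0], 85]
    - [[0, 0, 0], [0, 0, 0], 85]
    - [[0, 0, 0], [0, 0, 0], 85]
    - [[0, 0, -0.3], [0, 0, 0], 85]
    - [[0, 0, -0.5], [0, 0, 0], 85]
    - [[0, 0, -0.7], [0, 0, 0], 85]
    - [[0, 0, -0.8], [0, 0, 0], 85]
    - [[0, 0, -0.7], [0, 0, 0], 85]
    - [[0, 0, 0], [0, 0, 0], 85]
    - [[0, 0, 0], [0, 0, 0], 85]
    - [[0, 0, 0], [0, 0, 0], 85]

```text
t: 21.7
tcp_pos: [0.5886, 0.2076, 0.236]
eef_rot: [[0.909, -0.416, -0.002], [-0.416, -0.909, -0.001], [-0.001, 0.001, -1.0]]
ft_force: [0.0, -0.4, -0.5]
finger_gap: 0.995
finger_force: 0.0
```

```bash
python3 snap.py w5
python3 - <<'E'
from h import *;import pickle
from cell import *
s,m,im=pickle.load(open('w5.pkl','rb'))
b=blobs(im,(0,0,0),(180,255,45),60,(215,150,290,240));print(b)
if b: print(onz(m,b[0][3][0],b[0][3][1],.134))
side=read_camera('side')
a=cv2.resize(side[140:310,170:320,::-1],(353,400),interpolation=cv2.INTER_CUBIC)
f=cv2.imread('pics/f.png')
cv2.imwrite('pics/k.png',np.hstack([cv2.resize(im[:,:,::-1],(430,400)),a]))
E
```

```text
21.7 [0.58864151 0.2075578  0.2359683 ] [[0.9094, -0.4159, -0.0015], [-0.4159, -0.9094, -0.0005], [-0.0011, 0.0011, -1.0]] 0.9946321273017471 [ 0.02327479 -0.3885477  -0.53662334]
[(1355.5, (249, 198, 41, 42), (271.2, 221.7, 24.1), [269.9, 219.9, 40.5, 45.0]), (722.5, (235, 170, 32, 31), (250.2, 184.8, 15.9), [250.3, 184.6, 30.0, 30.7])]
[0.55131822 0.20488221 0.134     ]
```

View pics/k.png

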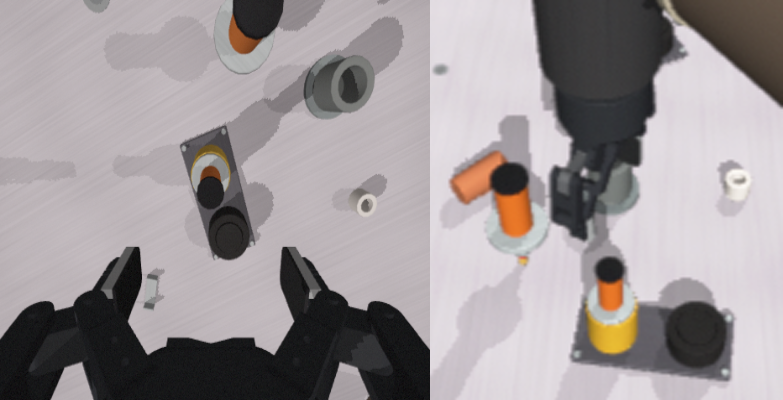

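The gauge stands upright, seated in the yellow cup and let go. Nothing else has moved.

```bash
python3 -c "from cell import *;print(job_done())"
```

```text
the job is handed in; nothing more can be done
None
```

The job is handed in: I pressed both pads for over a second at about 9 N (band is 7.5–12 N, judged from wrist force and travel, not by seeing the band), found the yellow pad soft (about 14 mm total travel against 7 mm on blue), and left the gauge upright, seated and let go in the yellow cup.

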